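# Clear a spent plug and seat a new cartridge

### The arm

A 6-joint arm with a two-finger parallel gripper is mounted at the origin on the work surface; the furniture and walls round the work are solid. World frame = base frame: x ahead of the robot, y to its left, z up, the work surface at z = 0. Lengths are in mm, angles in rad, forces in N, time in s.
With the tool pointing down it reaches from about 250 to 725 mm from the base axis. Payload 4 kg.
Tool frame: the origin (TCP) lies at the very end of the fingers, on their centre line; the grasp point (between the pads) lies 19 mm behind it; y points along the fingers, z is the direction in which the jaws open and shut, and the axes are right-handed (so a half turn about y gives the same grasp; the last joint's range is limited). The gripper opens to 85 mm and grips with 20 to 120 N. Pads are 22 mm wide; open, the fingers measure 114 mm over their backs; the gripper's body (76 mm by 85 mm) begins 54 mm behind the grasp point. The pads swing forward as they close: fully open they stand 13 mm farther back than shut.
Start: joints at [-1.187, 0.241, 0.005, 1.335, 0, 1.571], TCP at [187.221, -463.624, 231.306] pointing down, gripper open.
Joint ranges: [-2.72, 2.72], [-1.05, 1.87], [-1.09, 1.28], [-1.99, 2.15], [-1.42, 1.44], [-3.14, 3.14]. Speed limits (rad/s): [2.79, 2.79, 3.14, 3.14, 3.14, 3.14].

### API

Orientations are given as a rotation vector (axis times angle).
In Python, from bench import observe, capture, camera_params, hand_in gives the robot as it stands. The module is installed in compiled form; this text tells all that it offers.
- The arm moves only by the tool carry_out, never from a script. Its argument "commands" is a list of rows, each an object with "hand": the gripper command: -1 is fully open, 1 is shut, values between are in proportion; "travel": the shift along the tool's x, y, z in units of 0.1 m (1.0 is 0.1 m), a list of three; "turn": the turn about the tool's y in units of 0.08 rad (1.0 is 0.08 rad). A call has 1 to 20 rows; each row shifts and turns the commanded pose from where the row before left it, along the tool's axes as they then stand; what a row does not reach is not made up. A row lasts 1/10 s, in which the tool goes at most 50 mm and 8.59 degrees, less where a joint would pass 70% of its speed; a pose out of reach is approached as far as the arm can. A call with a number of a shift or a turn outside -1 to 1 is refused whole. A call with a gripper value outside its range is refused whole. The fingers move at their own pace and stop on an object; "newtons" is the grip in N (left out, the last holds). Time passes only in rows, so rows that do not move let the fingers close. It gives the time, the measured TCP pose, the force and the opening at its end, in the units of the state.
- observe(): the state, without advancing time (a new reading comes with each control period).
- capture(name): name is "scene" or "top" or "wrist"; returns (picture, depth): 420x560x3 uint8, blue, green, red; 420x560 float32, mm along the optical axis (not along the pixel's ray), 0 where there is no reading.
- camera_params(name): a dict with "intrinsics" (3x3 intrinsics, pixels), "R" (3x3) and "t" (3): a world point X has camera coordinates R X + t; the wrist camera has in their place "hand_eye" (4x4, takes a point from camera to tool coordinates, whose origin is the TCP and whose axes are the tool frame's). Camera axes: x right, y down, z forward; pixel columns grow to the right and rows downward; lengths in mm; the calibration is good to about 2 mm. A picture is of the moment at which its call begins: read the wrist's pose just before it. camera_params takes no time and is no camera call.
- hand_in(): hands the job in, once; it reports no verdict.
The state is a dict: "clock": time; "joint_positions": joint angles; "joint_velocities": joint speeds; "effort": joint torques, N m; "ee_pos": TCP position; "orientation": TCP orientation; "ft_force": force on the tool from outside, world axes, zero at the start; "torque": the same for the moment, N m; "gripper_width": finger opening in mm.
Only numpy, scipy, OpenCV 4.12 (cv2) and the standard library are available. Lean on these libraries where they do the work, as an engineer would, in place of code of your own. Each camera call takes 0.05 s, during which the arm holds its last target.

### The job

One of the two sockets in the cartridge stand still has a spent plug stuck down in its bore: feel down the sockets with the steel push rod to find it, push the plug right through with the rod so that it drops into the cup below, and stand the rod back in its hole in the dock. Then take the new white cartridge from the dock and press it down into the socket you have just cleared until it snaps in with its collar flush on the deck, and leave the things around undisturbed.

Things in the scene. Friction and masses are not known exactly. Their poses are not given: they have to be found in the camera images.
- stand: Fixed bare-metal stand: base 110 x 200 x 10 mm, two end plates and a deck 76 x 200 mm whose top is 140 mm above the table; origin at the centre of the underside of the base, z up, y along the row of two sockets.
- socket_a (a point): Centre of the mouth, on the deck's upper face, of the socket at y = +45 mm of the stand (the other, socket_b, is identical); z up. Bore 25 mm wide, 61 mm long, open at both ends. Three spring-loaded steel balls stand out into it 45 mm below the mouth, leaving a 17 mm gap. Either socket may be the one with the plug: drawn at random.
- socket_b (a point): Centre of the mouth, on the deck's upper face, of the socket at y = -45 mm of the stand (the other, socket_a, is identical); z up. Bore 25 mm wide, 61 mm long, open at both ends. Three spring-loaded steel balls stand out into it 45 mm below the mouth, leaving a 17 mm gap. Either socket may be the one with the plug: drawn at random.
- cup_a: Grey catch cup fixed under socket_a: 46 mm wide inside, rim 50 mm above the table; origin under its centre, 10 mm above the table. If socket_a holds the plug (22 mm wide, 18 mm tall, 30 g, its top 27 mm below the mouth), a push of 6 to 18 N forces it past the balls; it drops in here by the time the rod's tip is 52 mm below the mouth.
- cup_b: Grey catch cup fixed under socket_b: 46 mm wide inside, rim 50 mm above the table; origin under its centre, 10 mm above the table. If socket_b holds the plug (22 mm wide, 18 mm tall, 30 g, its top 27 mm below the mouth), a push of 6 to 18 N forces it past the balls; it drops in here by the time the rod's tip is 52 mm below the mouth.
- dock: Fixed white block on a grey foot, 66 x 174 mm, 42 mm tall; origin under its centre, z up. Its y axis runs along the block: the rod stands in the small hole at y = -50 mm, the cartridge in the wide one (25 mm) at y = +50 mm; both are 32 mm deep, floor 10 mm above the table. Fingers that close along the block's x have most room.
- rod_hole (a point): Centre of the mouth of the rod's hole in the dock, 42 mm above the table; the hole is 16 mm wide and 32 mm deep, with a 2 mm chamfer.
- rod_center (a point): Steel push rod, half-way up: 150 mm long in all, shaft 12 mm wide for the lower 110 mm, dark round head 20 mm wide for the upper 40 mm (grasp the head, 55 mm above this point); z along the rod from tip to head. It starts upright in the dock and weighs about 90 g.
- rod_tip (a point): Centre of the lower end of the push rod, 75 mm below rod_center.
- cartridge_center (a point): New white cartridge, half-way up: 100 mm tall, 60 g, upright in the dock, z to its head. Body 22 mm wide, tapered nose, groove for the balls 13 mm above the foot; collar 35 mm wide, 8 to 14 mm above this point; over it a head 20 mm wide, 36 mm tall (grasp 38 mm above this point, fingertips clear of the collar). Snaps home at 6 to 18 N; seated, this point is 8 mm below the mouth.
- beaker: Empty glass beaker, 40 x 44 x 60 mm, a bystander between stand, dock and robot; origin at the centre of its underside.
- stopper: Rubber stopper, 27 mm wide and 26 mm tall, a bystander behind the stand and dock; origin at the centre of its underside.
Not all that is in view belongs to the job. Leave any blue or green look-alike of the part that bears cartridge_center alone.

How it is judged (in metres and radians):
On the way, in this order (a step that is already met when the one before it is completed fails the run):
1. the rod's tip is in a socket, more than 15 mm below its mouth (((horizontal distance between rod_tip and socket_a below 0.012 m and z of rod_tip in the frame of socket_a below -0.015 m) or (horizontal distance between rod_tip and socket_b below 0.012 m and z of rod_tip in the frame of socket_b below -0.015 m))), for 0.1 s.
2. the plug lies in a cup while the rod still reaches more than 30 mm down the socket above it (((contact force between cup_a and anything else above 0.1 N and (horizontal distance between rod_tip and socket_a below 0.012 m and z of rod_tip in the frame of socket_a below -0.03 m)) or (contact force between cup_b and anything else above 0.1 N and (horizontal distance between rod_tip and socket_b below 0.012 m and z of rod_tip in the frame of socket_b below -0.03 m)))), for 0.1 s.
3. the rod stands in its hole in the dock again (horizontal distance between rod_tip and rod_hole below 0.008 m and z of rod_tip in the frame of rod_hole below -0.026 m and angle between rod_center's own z axis and vertical below 0.2 rad), for 0.2 s.
At the end, for the whole second after the job is handed in: The cartridge stands upright (within 0.08 rad) in the socket whose cup now holds the plug, within 3 mm of its axis and its collar within about 3 mm of the deck; the rod stands in its dock hole (tip within 8 mm of the axis and at least 26 mm deep, within 0.2 rad of upright); both at rest (all of step 3 and ((horizontal distance between cartridge_center and socket_a below 0.003 m and z of cartridge_center in the frame of socket_a between -0.012 and -0.005 m and angle between cartridge_center's own z axis and vertical below 0.08 rad and contact force between cup_a and anything else above 0.1 N) or (horizontal distance between cartridge_center and socket_b below 0.003 m and z of cartridge_center in the frame of socket_b between -0.012 and -0.005 m and angle between cartridge_center's own z axis and vertical below 0.08 rad and contact force between cup_b and anything else above 0.1 N)) and linear speed of each of cartridge, push_rod below 0.02 m/s); the robot touches nothing.
It fails at once if the beaker or the stopper is moved by more than 30 mm (distance of any of beaker, stopper from where it was at the start of the episode above 0.03 m).
It also fails if it takes over 66 s, if anything falls off the work surface, if the arm or the gripper's body presses on something with over 40 N, if the wrist force passes 120 N, or if a joint passes its speed limit or range.

## Working session

There is one attempt and no reset: what is moved stays moved. The work goes in short steps, Python scripts to look and compute and a tool call to move; the robot and the scene stay as the last step left them, time stands still between calls to the robot, and variables do not carry over. Pictures are saved under pics/ and viewed, and the job is handed in when it is done.

Besides the shell and the picture viewer there is one more tool, called after "Call:" by a JSON object that holds its "op" and its "data", one argument or row to a line. carry_out: Moves the arm, as the interface text tells. Its arguments: {"type":"object","properties":{"commands":{"type":"array"},"newtons":{"type":"number"}},"required":["commands"]}

```bash
mkdir -p pics
cat > h.py <<'E'
import numpy as np, cv2
from bench import observe, capture, camera_params, hand_in
from scipy.spatial.transform import Rotation as Ro
def snap(name,fn):
    s=observe(); p,d=capture(name); cv2.imwrite('pics/'+fn+'.png',p); np.savez('pics/'+fn+'.npz',p=p,d=d,pos=s['ee_pos'],o=s['orientation']); return p,d
def cloud(name,d,s=None):
    c=camera_params(name);K=np.array(c['intrinsics']);v,u=np.indices(d.shape)
    P=np.stack([(u-K[0,2])/K[0,0]*d,(v-K[1,2])/K[1,1]*d,d],-1)
    if 'R' in c: return (P-np.array(c['t']))@np.array(c['R'])
    H=np.array(c['hand_eye']);P=P@H[:3,:3].T+H[:3,3]
    return P@Ro.from_rotvec(s['orientation']).as_matrix().T+np.array(s['ee_pos'])
E
python3 - <<'E'
from h import *
s=observe();print(s);print(Ro.from_rotvec(s['orientation']).as_matrix().round(3))
for n in('scene','top','wrist'):
    snap(n,n+'0')
print(camera_params('top'),camera_params('scene'),camera_params('wrist'))
E
```

```text
{'clock': 0.0, 'joint_positions': array([-1.18700968e+00,  2.41409273e-01,  3.72319733e-03,  1.33520166e+00,
       -1.10744871e-05,  1.57078163e+00]), 'joint_velocities': array([ 0.00065475,  0.00033748,  0.00227105,  0.00012621, -0.00065368,
       -0.00167144]), 'effort': array([-1.13440710e-03, -3.72318971e+01,  2.52407044e+01,  1.67976430e-02,
       -1.32523319e-04, -2.12724558e-06]), 'ee_pos': array([ 186.97681428, -463.04048556,  230.41441862]), 'orientation': array([-0.39121881,  2.01350653, -2.00930417]), 'ft_force': array([ 0.4796654 ,  0.32488705, -0.57969681]), 'torque': array([0.02515317, 0.05419624, 0.01997643]), 'gripper_width': 85.1782784980283}
[[-0.927 -0.001  0.374]
 [-0.374  0.002 -0.927]
 [ 0.    -1.    -0.002]]
{'intrinsics': array([[403.06017994,   0.        , 275.85405251],
       [  0.        , 403.06017994, 209.89944792],
       [  0.        ,   0.        ,   1.        ]]), 'R': array([[-0.08822656, -0.99609913,  0.00161381],
       [-0.97330747,  0.08586303, -0.21283823],
       [ 0.2118694 , -0.02034872, -0.97708612]]), 't': array([127.81911056, 515.72031
[... 221 characters left out ...]
0398171, -0.02137266],
       [-0.43906197,  0.34657201, -0.82892245],
       [ 0.67384566, -0.48321967, -0.55895508]]), 't': array([375.45970822, 285.69145924, 746.3944268 ])} {'intrinsics': array([[351.99122839,   0.        , 290.96032275],
       [  0.        , 351.99122839, 209.24467479],
       [  0.        ,   0.        ,   1.        ]]), 'hand_eye': array([[-7.59771962e-04,  9.51718238e-01,  3.06972015e-01,
        -7.96705922e+01],
       [-9.47241659e-04, -3.06972651e-01,  9.51717865e-01,
        -1.42203051e+02],
       [ 9.99999263e-01,  4.32311869e-04,  1.13473638e-03,
        -1.43652476e-01],
       [ 0.00000000e+00,  0.00000000e+00,  0.00000000e+00,
         1.00000000e+00]])}
```

View pics/top0.png

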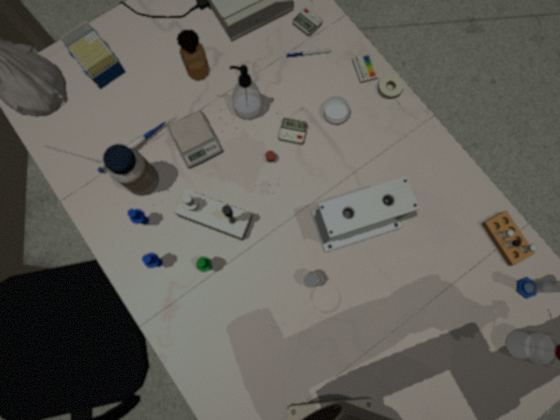

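View pics/scene0.png

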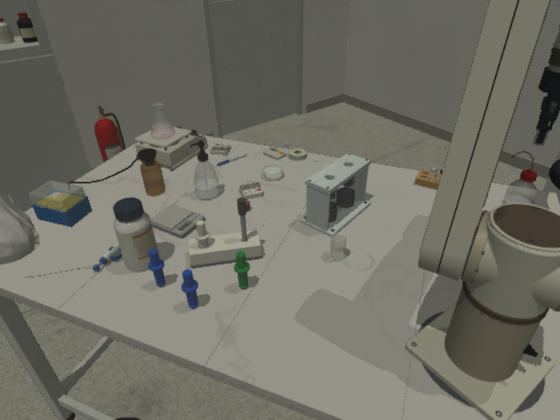

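View pics/wrist0.png

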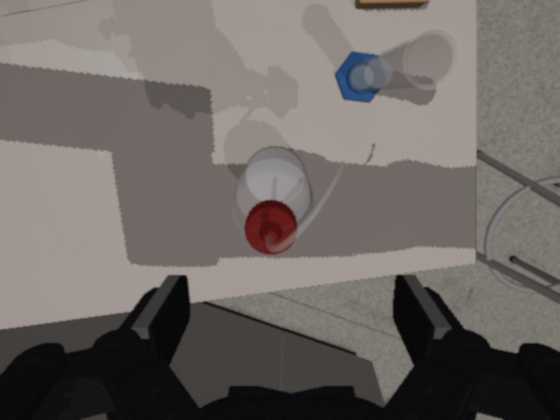

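The top view shows the deck with sockets near (348,213) and (388,200). The dock is near (213,215), with the rod head at (229,213) and the cartridge at (190,202). The beaker is at (315,278) and the red stopper at (270,156).

Run:
```python
from h import *
z=np.load('pics/top0.npz');p=z['p'];P=cloud('top',z['d'])
for n,(u,v) in dict(sA=(348,213),sB=(388,200),deckc=(368,207),deck2=(330,222),rod=(228,210),cart=(190,201),dockmid=(210,213),beak=(315,278),stop=(270,156),table=(280,230)).items():
    print(n,P[v,u].round(1),z['d'][v,u])
m=(abs(P[...,2]-140)<6); m[:, :300]=0; m[:,430:]=0; m[:170]=0;m[260:]=0
r=cv2.minAreaRect(P[m][:,:2].astype(np.float32));print('deck',r,m.sum(),P[m].mean(0))
m=(abs(P[...,2]-42)<5); m[:, :165]=0; m[:,265:]=0; m[:180]=0;m[250:]=0
r=cv2.minAreaRect(P[m][:,:2].astype(np.float32));print('dock',r,m.sum(),P[m].mean(0),cv2.boxPoints(r))
for lo,hi in((85,100),(120,145)):
  pass
crop=p[170:270,160:430];cv2.imwrite('pics/c.png',cv2.resize(crop,None,fx=2.9,fy=2.9,interpolation=3))
q=P[180:250,165:265].reshape(-1,3)
for lo,hi in((80,130),(135,180)):
  k=q[(q[:,2]>lo)&(q[:,2]<hi)];print(lo,len(k),k.mean(0),k.min(0),k.max(0))
```

```text
sA [491.5 -71.8 115.1] 872.4094
sB [ 514.7 -165.3  105.4] 888.70416
deckc [ 495.7 -110.3  140.3] 849.4352
deck2 [470.9 -26.8 140. ] 842.79675
rod [510.7 182.  159.9] 827.5758
cart [551.1 269.8 103.9] 888.9976
dockmid [533.8 236.2  43.3] 945.2812
beak [364.1   2.9   0.9] 955.424
stop [667.7  83.7  27.2] 992.4393
table [486.1  75.1   0.9] 979.79816
deck ((499.2642517089844, -110.33887481689453), (76.80870056152344, 200.4436798095703), 12.868896484375) 3166 [ 498.20179064 -109.40953819  140.46448963]
dock ((535.9521484375, 231.38607788085938), (170.37069702148438, 62.86778259277344), 64.24829864501953) 1544 [531.64552311 227.87411534  42.55139788] [[470.62946 168.31804]
 [527.2536  141.00374]
 [601.27484 294.4541 ]
 [544.6507  321.76843]]
80 116 [546.34018826 257.44423905 104.76788465] [504.95444664 176.94102466  80.06362839] [566.2312578  286.06093532 129.3451876 ]
135 92 [512.07082987 185.54684423 157.25321432] [504.13509027 176.46898956 136.53876191] [524.0331084  194.25952545 163.25180452]
```

View pics/c.png

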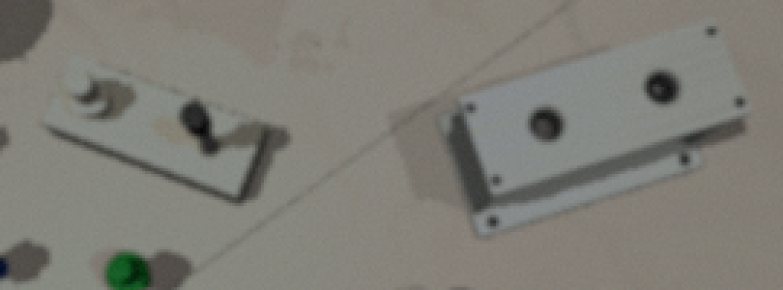

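Call:
{"op": "carry_out", "data": {
  "commands": [
    {"hand": -1, "travel": [0, -0.04, 0], "turn": -0.922},
    {"hand": -1, "travel": [0, -0.04, 0], "turn": -0.922},
    {"hand": -1, "travel": [0, -0.04, 0], "turn": -0.922},
    {"hand": -1, "travel": [0, -0.04, 0], "turn": -0.922},
    {"hand": -1, "travel": [0, -0.04, 0], "turn": -0.922},
    {"hand": -1, "travel": [0, -0.04, 0], "turn": -0.922},
    {"hand": -1, "travel": [0, -0.04, 0], "turn": -0.922},
    {"hand": -1, "travel": [0, -0.04, 0], "turn": -0.922},
    {"hand": -1, "travel": [0, -0.04, 0], "turn": -0.922},
    {"hand": -1, "travel": [0, -0.04, 0], "turn": -0.922},
    {"hand": -1, "travel": [-0.2, 0, 0], "turn": 0},
    {"hand": -1, "travel": [-0.3, 0, 0], "turn": 0},
    {"hand": -1, "travel": [-0.4, 0, 0], "turn": 0},
    {"hand": -1, "travel": [-0.4, 0, 0], "turn": 0},
    {"hand": -1, "travel": [-0.4, 0, 0], "turn": 0},
    {"hand": -1, "travel": [-0.4, 0, 0], "turn": 0},
    {"hand": -1, "travel": [-0.4, 0, 0], "turn": 0},
    {"hand": -1, "travel": [-0.2, 0, 0], "turn": 0},
    {"hand": -1, "travel": [0, 0, 0], "turn": 0},
    {"hand": -1, "travel": [0, 0, 0], "turn": 0}
  ]
}}

```text
clock: 2.15
ee_pos: [304.5, -220.4, 271.2]
orientation: [-0.963, 1.531, -1.531]
ft_force: [0.5, 0.2, -1.2]
gripper_width: 85.6
```

Run:
```python
from h import *
s=observe();print(s['clock'],s['ee_pos'],Ro.from_rotvec(s['orientation']).as_matrix().round(4),s['joint_positions'])
p,d=snap('wrist','w1')
```

```text
2.15 [ 304.50359507 -220.40157512  271.23330472] [[-4.332e-01 -3.000e-04  9.013e-01]
 [-9.013e-01 -4.000e-04 -4.332e-01]
 [ 5.000e-04 -1.000e+00 -1.000e-04]] [-6.26116498e-01 -2.29038267e-02 -1.91364545e-01  1.40234857e+00
 -5.06216951e-04  1.39274473e+00]
```

View pics/w1.png

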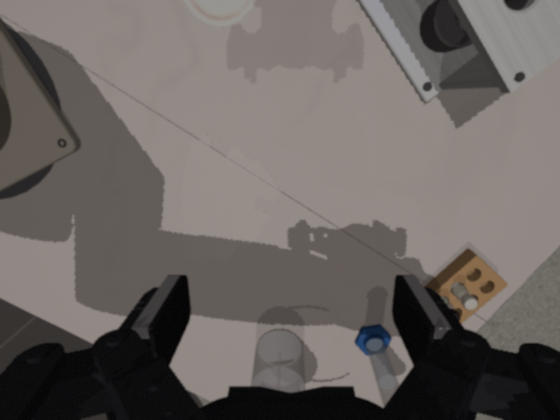

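Call:
{"op": "carry_out", "data": {
  "commands": [
    {"hand": -1, "travel": [-0.2, 0, 0.25], "turn": 0},
    {"hand": -1, "travel": [-0.2, 0, 0.25], "turn": 0},
    {"hand": -1, "travel": [-0.2, 0, 0.26], "turn": 0},
    {"hand": -1, "travel": [-0.2, 0, 0.26], "turn": 0},
    {"hand": -1, "travel": [-0.2, 0, 0.26], "turn": 0},
    {"hand": -1, "travel": [0, 0, 0], "turn": 0},
    {"hand": -1, "travel": [0, 0, 0], "turn": 0}
  ]
}}

```text
clock: 2.9
ee_pos: [463.0, -187.0, 270.4]
orientation: [-0.963, 1.535, -1.532]
ft_force: [0.1, 0.4, -0.7]
gripper_width: 85.7
```

Run:
```python
from h import *
s=observe();print(s['clock'],s['ee_pos'])
p,d=snap('wrist','w2')
P=cloud('wrist',d,s)
m=(abs(P[...,2]-140)<6)
r=cv2.minAreaRect(P[m][:,:2].astype(np.float32));print('deck',r,m.sum(),P[m].mean(0))
```

```text
2.9 [ 463.00113681 -186.95669819  270.35514101]
deck ((500.9197998046875, -111.48054504394531), (76.46867370605469, 200.63751220703125), 12.858355522155762) 23333 [ 500.6402309  -118.23543922  139.63106974]
```

View pics/w2.png

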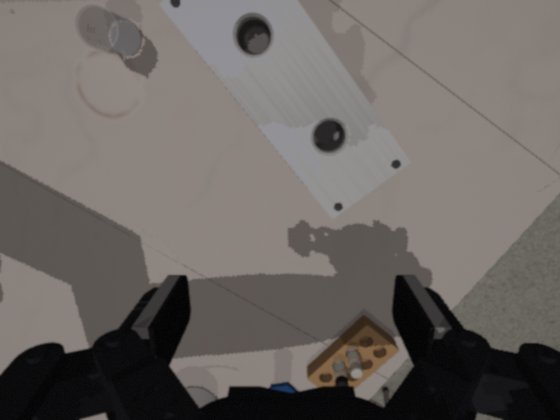

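Run:
```python
from h import *
z=np.load('pics/w2.npz');s=dict(ee_pos=z['pos'],orientation=z['o'])
P=cloud('wrist',z['d'],s)
for n,(u,v) in dict(a=(253,37),b=(329,135)).items():
    W=np.zeros(P.shape[:2],bool);W[max(v-35,0):v+35,u-35:u+35]=1
    m=(W&(P[...,2]<134)).astype(np.uint8)
    nl,lab,st,c=cv2.connectedComponentsWithStats(m);k=lab[v,u]
    # hole pixels intersect plane z=140
    cp=camera_params('wrist');H=np.array(cp['hand_eye']);R=Ro.from_rotvec(s['orientation']).as_matrix()
    C=R@H[:3,3]+s['ee_pos']
    Q=P[lab==k];t=(140-C[2])/(Q[:,2]-C[2]);Q2=C+(Q-C)*t[:,None]
    print(n,st[k],cv2.minEnclosingCircle(Q2[:,:2].astype(np.float32)),cv2.minAreaRect(Q2[:,:2].astype(np.float32)))
    zz=Q[:,2];print(np.histogram(zz,bins=[-10,10,20,30,40,60,70,80,90,95,100,105,110,112,114,116,120,125,130,135]))
crop=z['p'][0:180,200:380];cv2.imwrite('pics/c2.png',cv2.resize(cv2.convertScaleAbs(crop,alpha=2.5),None,fx=3.3,fy=3.3,interpolation=2))
```

```text
a [ 236   18   35   37 1012] ((491.17327880859375, -68.45967102050781), 12.137194633483887) ((491.1997985839844, -68.44611358642578), (22.913963317871094, 23.928726196289062), 64.22261047363281)
(array([  0,   4,   0,   0,   0,   0,   0,   2,   2,  21,  35,  62, 233,
       394,  30,  46,  61,  69,  53]), array([-10,  10,  20,  30,  40,  60,  70,  80,  90,  95, 100, 105, 110,
       112, 114, 116, 120, 125, 130, 135]))
b [313 121  32  32 789] ((510.86627197265625, -154.75985717773438), 12.048956871032715) ((510.7728271484375, -155.05813598632812), (23.298620223999023, 23.660505294799805), 64.23365020751953)
(array([  0, 379,   0,   0,   0,   0,   0,  33,  25,  81,  36,  36,  14,
        12,  14,  35,  43,  49,  32]), array([-10,  10,  20,  30,  40,  60,  70,  80,  90,  95, 100, 105, 110,
       112, 114, 116, 120, 125, 130, 135]))
```

View pics/c2.png

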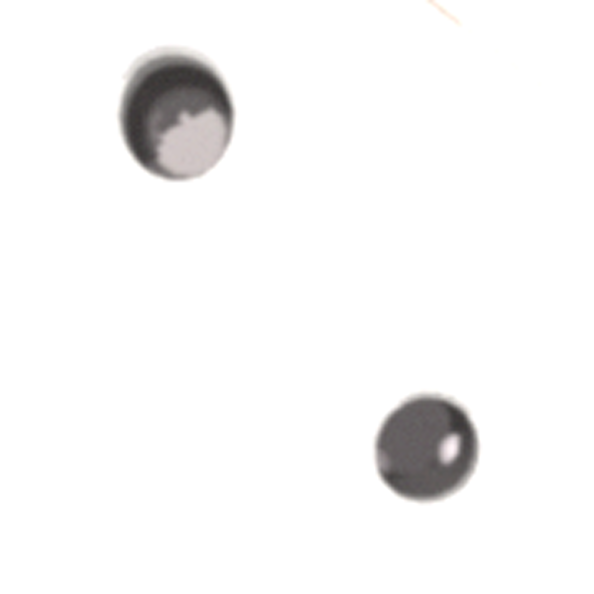

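The left socket shows a flat surface at z≈112.5, 27 mm below the deck, which fits the plug. The right bore is open down to its cup floor. Next I move over the dock.

Call:
{"op": "carry_out", "data": {
  "commands": [
    {"hand": -1, "travel": [-0.3, 0, -0.1], "turn": 0},
    {"hand": -1, "travel": [-0.4, 0, -0.13], "turn": 0},
    {"hand": -1, "travel": [-0.4, 0, -0.13], "turn": 0},
    {"hand": -1, "travel": [-0.4, 0, -0.13], "turn": 0},
    {"hand": -1, "travel": [-0.4, 0, -0.13], "turn": 0},
    {"hand": -1, "travel": [-0.4, 0, -0.13], "turn": 0},
    {"hand": -1, "travel": [-0.4, 0, -0.13], "turn": 0},
    {"hand": -1, "travel": [-0.4, 0, -0.13], "turn": 0},
    {"hand": -1, "travel": [-0.38, 0, -0.12], "turn": 0},
    {"hand": -1, "travel": [-0.1, 0, -0.03], "turn": 0},
    {"hand": -1, "travel": [0, 0, 0], "turn": 0},
    {"hand": -1, "travel": [0, 0, 0], "turn": 0}
  ]
}}

```text
clock: 4.15
ee_pos: [514.0, 185.2, 271.4]
orientation: [-0.962, 1.533, -1.534]
ft_force: [0.7, -0.0, 0.0]
gripper_width: 85.2
```

Run:
```python
from h import *
s=observe();print(s['clock'],s['ee_pos'])
p,d=snap('wrist','w3')
P=cloud('wrist',d,s)
m=(abs(P[...,2]-42)<4)&(abs(P[...,0]-536)<120)&(abs(P[...,1]-231)<120)
r=cv2.minAreaRect(P[m][:,:2].astype(np.float32));print('dock',r,m.sum(),P[m].mean(0))
for lo,hi in ((105,114),(156,166),(62,78)):
    m=(P[...,2]>lo)&(P[...,2]<hi)&(abs(P[...,0]-536)<70)&(abs(P[...,1]-231)<90)
    nl,lab,st,c=cv2.connectedComponentsWithStats(m.astype(np.uint8))
    for k in range(1,nl):
        if st[k,4]>40:
            Q=P[lab==k];print(lo,st[k],Q.mean(0).round(1),cv2.minEnclosingCircle(Q[:,:2].astype(np.float32)))
```

```text
4.15 [513.95598718 185.20406074 271.42988797]
dock ((501.7808532714844, 247.7232666015625), (170.6244354248047, 141.697021484375), 64.25959777832031) 8382 [539.88785113 235.38002237  41.66377705]
105 [280  54  25  27 501] [559.3 275.5 109.5] ((559.312744140625, 275.5962829589844), 9.892842292785645)
156 [279 191  27  26 518] [516.3 186.2 159.5] ((515.9066162109375, 185.8518829345703), 10.049867630004883)
62 [273  50  38  41 711] [558.6 274.5  73.7] ((559.1764526367188, 275.6916198730469), 17.360116958618164)
62 [286 171  12   8  41] [517.5 189.8  69.9] ((516.534423828125, 187.10325622558594), 5.610287666320801)
```

View pics/w3.png

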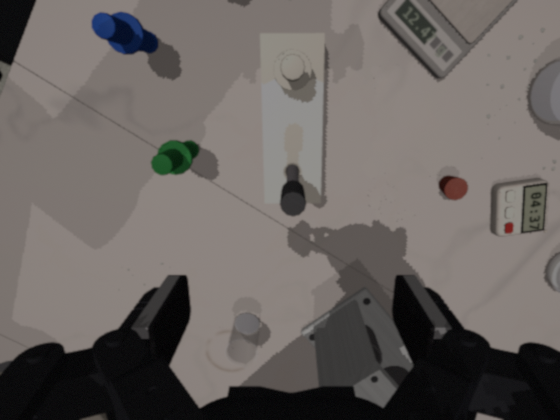

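Call:
{"op": "carry_out", "data": {
  "commands": [
    {"hand": -1, "travel": [-0.016, 0.15, 0.015], "turn": 0},
    {"hand": -1, "travel": [0, 0.2, 0], "turn": 0},
    {"hand": -1, "travel": [0, 0.25, 0], "turn": 0},
    {"hand": -1, "travel": [0, 0.25, 0], "turn": 0},
    {"hand": -1, "travel": [0, 0.25, 0], "turn": 0},
    {"hand": -1, "travel": [0, 0.2, 0], "turn": 0},
    {"hand": -1, "travel": [0, 0.15, 0], "turn": 0},
    {"hand": -1, "travel": [0, 0.055, 0], "turn": 0},
    {"hand": -1, "travel": [0, 0, 0], "turn": 0},
    {"hand": 0.2, "travel": [0, 0, 0], "turn": 0},
    {"hand": 0.4, "travel": [0, 0, 0], "turn": 0},
    {"hand": 0.6, "travel": [0, 0, 0], "turn": 0},
    {"hand": 1, "travel": [0, 0, 0], "turn": 0},
    {"hand": 1, "travel": [0, 0, 0], "turn": 0},
    {"hand": 1, "travel": [0, 0, 0], "turn": 0},
    {"hand": 1, "travel": [0, 0, 0], "turn": 0}
  ],
  "newtons": 80
}}

```text
clock: 5.8
ee_pos: [516.7, 187.9, 121.5]
orientation: [-0.961, 1.531, -1.532]
ft_force: [-0.4, -0.6, 4.8]
gripper_width: 18.4
```

Run:
```python
from h import *
s=observe();print(s)
snap('wrist','w4')
```

```text
{'clock': 5.8, 'joint_positions': array([ 3.48738361e-01,  4.07239678e-01, -5.47681319e-02,  1.10760171e+00,
        1.17270381e-05,  2.36881941e+00]), 'joint_velocities': array([-6.21510920e-05,  5.76184392e-04, -4.91775932e-04,  3.80603460e-04,
        7.55533678e-04,  2.69196023e-04]), 'effort': array([-2.67957256e-02, -4.09010553e+01,  2.21316326e+01, -2.58284435e-01,
       -1.21410357e-02, -1.03007620e-03]), 'ee_pos': array([516.69996708, 187.87558769, 121.45320348]), 'orientation': array([-0.96083295,  1.53144048, -1.53187144]), 'ft_force': array([-0.3921429 , -0.59973914,  4.82140862]), 'torque': array([-0.02180784,  0.14797495, -0.00766746]), 'gripper_width': 18.37313779377406}
```

View pics/w4.png

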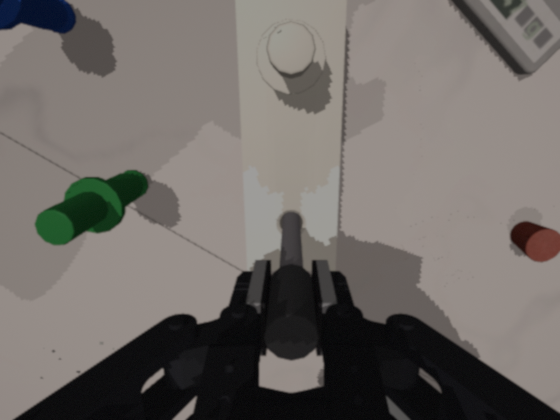

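Call:
{"op": "carry_out", "data": {
  "commands": [
    {"hand": 1, "travel": [0, -0.1, 0], "turn": 0},
    {"hand": 1, "travel": [0, -0.15, 0], "turn": 0},
    {"hand": 1, "travel": [0, -0.2, 0], "turn": 0},
    {"hand": 1, "travel": [0, -0.3, 0], "turn": 0},
    {"hand": 1, "travel": [0, -0.3, 0], "turn": 0},
    {"hand": 1, "travel": [0, -0.3, 0], "turn": 0},
    {"hand": 1, "travel": [0, -0.2, 0], "turn": 0},
    {"hand": 1, "travel": [0, -0.1, 0], "turn": 0},
    {"hand": 1, "travel": [0.2, 0, 0.075], "turn": 0},
    {"hand": 1, "travel": [0.3, 0, 0.11], "turn": 0},
    {"hand": 1, "travel": [0.4, 0, 0.145], "turn": 0},
    {"hand": 1, "travel": [0.4, 0, 0.145], "turn": 0},
    {"hand": 1, "travel": [0.4, 0, 0.145], "turn": 0},
    {"hand": 1, "travel": [0.35, 0, 0.13], "turn": 0},
    {"hand": 1, "travel": [0.25, 0, 0.09], "turn": 0},
    {"hand": 1, "travel": [0.1, 0, 0.035], "turn": 0},
    {"hand": 1, "travel": [0, 0, 0], "turn": 0},
    {"hand": 1, "travel": [0, 0, 0], "turn": 0},
    {"hand": 1, "travel": [0, 0, 0], "turn": 0}
  ]
}}

```text
clock: 7.75
ee_pos: [491.0, -65.3, 285.6]
orientation: [-0.963, 1.531, -1.53]
ft_force: [0.6, 0.2, -0.5]
gripper_width: 18.2
```

Run:
```python
from h import *
s=observe();print(s['clock'],s['ee_pos'],s['ft_force'],s['gripper_width'])
snap('wrist','w5');snap('scene','s5')
```

```text
7.75 [490.98057848 -65.28430347 285.5803915 ] [ 0.61112814  0.15172981 -0.51081323] 18.151923883447903
```

View pics/w5.png

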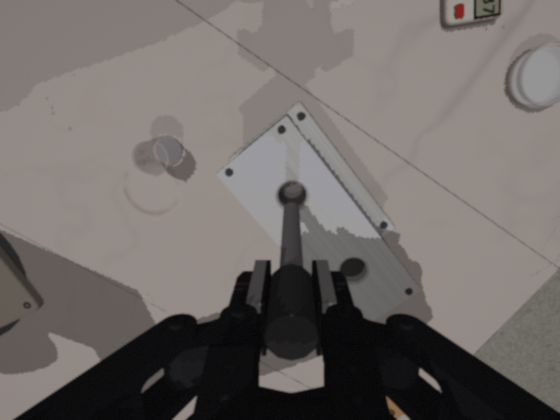

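View pics/s5.png

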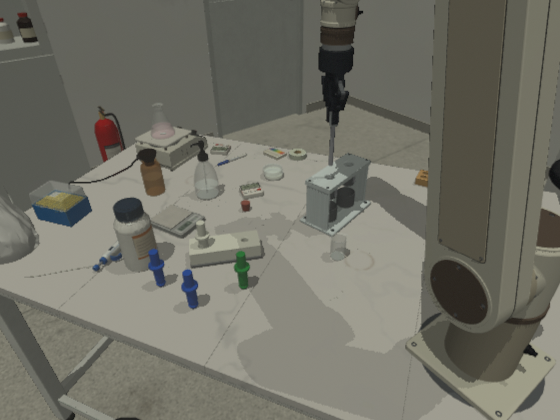

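Run:
```python
from h import *
z=np.load('pics/w5.npz');s=dict(ee_pos=z['pos'],orientation=z['o'])
P=cloud('wrist',z['d'],s)
Q=P[195:270,270:312];R=Ro.from_rotvec(z['o']).as_matrix()
m=(Q[...,2]>165)&(Q[...,2]<250)
q=(Q[m]-z['pos'])@R; zz=Q[m][:,2]
for lo in range(165,250,10):
    k=(zz>=lo)&(zz<lo+10)
    if k.sum()>3: print(lo,k.sum(),q[k].mean(0).round(1),q[k].min(0).round(1),q[k].max(0).round(1))
m=abs(P[...,2]-140)<4
mm=np.zeros_like(m);mm[150:240,240:340]=1
# hole edge visible: low points
h=mm&(P[...,2]<134)&(P[...,2]>60);v,u=np.nonzero(h);print(u.min(),u.max(),v.min(),v.max())
cp=camera_params('wrist');H=np.array(cp['hand_eye']);K=np.array(cp['intrinsics'])
def pr(X):
    t=R.T@(np.array(X)-z['pos']);c=H[:3,:3].T@(t-H[:3,3]);c=K@c;return c[:2]/c[2]
print(pr([491,-67.9,140]),pr([491,-67.9,174]))
for a in range(0,360,90): print(pr([491+12.5*np.cos(np.radians(a)),-67.9+12.5*np.sin(np.radians(a)),140]))
c=z['p'][150:280,220:370];cv2.imwrite('pics/c5.png',cv2.resize(cv2.convertScaleAbs(c,alpha=1.8),None,fx=4.5,fy=4.5,interpolation=2))
```

```text
175 61 [ -2.2 105.1   0.4] [ -3.8 100.6  -5.2] [  1.1 109.9   6. ]
185 65 [-2.4 95.3  0.7] [-3.8 90.6 -5.6] [  2.7 100.3   5.8]
195 77 [-2.2 85.5  0. ] [-4.  81.1 -5.5] [ 2.1 90.5  6.3]
205 85 [-2.3 75.8  0.5] [-3.8 70.8 -5.2] [ 1.8 80.4  6.1]
215 100 [-2.4 65.6  0.4] [-3.9 60.7 -5.5] [ 2.7 70.5  6.4]
225 118 [-2.3 55.4  0.5] [-3.9 50.6 -5.4] [ 1.7 60.4  6.3]
235 129 [-2.4 45.2  0.4] [-4.2 40.6 -5.5] [ 2.1 50.3  6.1]
245 70 [-2.2 38.   0.5] [-3.8 35.6 -5.5] [ 2.4 40.5  6.4]
242 338 150 206
[291.43203349 196.76979346] [291.51906537 209.05699584]
[304.77690214 190.61348934]
[285.00423632 183.85099571]
[278.23399168 202.85836289]
[297.71236693 209.39221374]
```

View pics/c5.png

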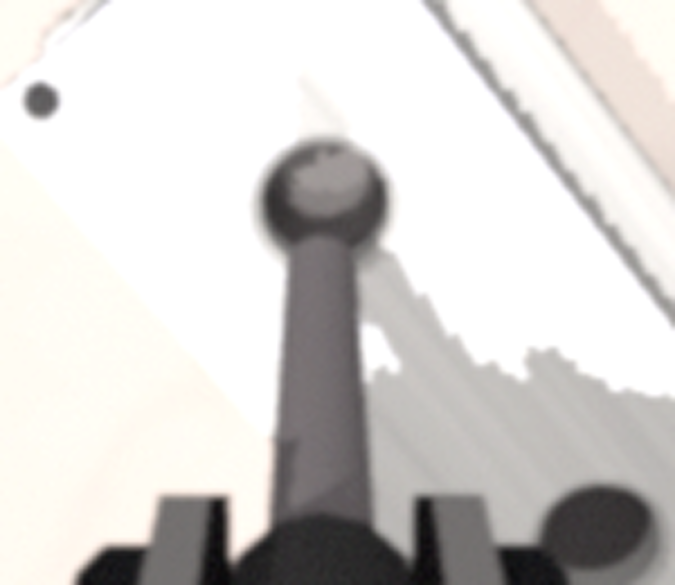

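Call:
{"op": "carry_out", "data": {
  "commands": [
    {"hand": 1, "travel": [0, 0.1, 0.003], "turn": 0},
    {"hand": 1, "travel": [0, 0.15, 0], "turn": 0},
    {"hand": 1, "travel": [0, 0.15, 0], "turn": 0},
    {"hand": 1, "travel": [0, 0.1, 0], "turn": 0},
    {"hand": 1, "travel": [0, 0.05, 0], "turn": 0},
    {"hand": 1, "travel": [0, 0, 0], "turn": 0},
    {"hand": 1, "travel": [0, 0, 0], "turn": 0},
    {"hand": 1, "travel": [0, 0.03, 0], "turn": 0},
    {"hand": 1, "travel": [0, 0.03, 0], "turn": 0},
    {"hand": 1, "travel": [0, 0.03, 0], "turn": 0}
  ]
}}

```text
clock: 8.85
ee_pos: [491.8, -66.8, 222.8]
orientation: [-0.96, 1.53, -1.533]
ft_force: [-2.5, 0.2, 14.5]
gripper_width: 18.7
```

Resistance begins with the tip about 27 mm down (14.5 N), so the plug is confirmed in this socket. Pushing it through.

Call:
{"op": "carry_out", "data": {
  "commands": [
    {"hand": 1, "travel": [0, 0.04, 0], "turn": 0},
    {"hand": 1, "travel": [0, 0.04, 0], "turn": 0},
    {"hand": 1, "travel": [0, 0.04, 0], "turn": 0},
    {"hand": 1, "travel": [0, 0.04, 0], "turn": 0},
    {"hand": 1, "travel": [0, 0.04, 0], "turn": 0},
    {"hand": 1, "travel": [0, 0.04, 0], "turn": 0},
    {"hand": 1, "travel": [0, 0.03, 0], "turn": 0},
    {"hand": 1, "travel": [0, 0, 0], "turn": 0},
    {"hand": 1, "travel": [0, 0, 0], "turn": 0}
  ]
}}

```text
clock: 9.75
ee_pos: [491.1, -66.6, 194.6]
orientation: [-0.962, 1.532, -1.532]
ft_force: [0.2, 0.2, -0.8]
gripper_width: 18.3
```

Run:
```python
from h import *
s=observe();print(s['clock'],s['ee_pos'],s['ft_force'],s['gripper_width'])
p,d=snap('scene','s6');cv2.imwrite('pics/c6.png',cv2.resize(p[130:250,280:400],None,fx=4.5,fy=4.5,interpolation=2))
s=observe();print(s['clock'],s['ee_pos'],s['ft_force'],s['gripper_width'])
```

```text
9.75 [491.06867427 -66.63844848 194.55628501] [ 0.24041157  0.21629894 -0.81684955] 18.310007730669128
9.8 [491.19677837 -66.64762703 194.73752648] [ 0.46580827  0.28219392 -1.57983708] 18.185531452933187
```

View pics/c6.png

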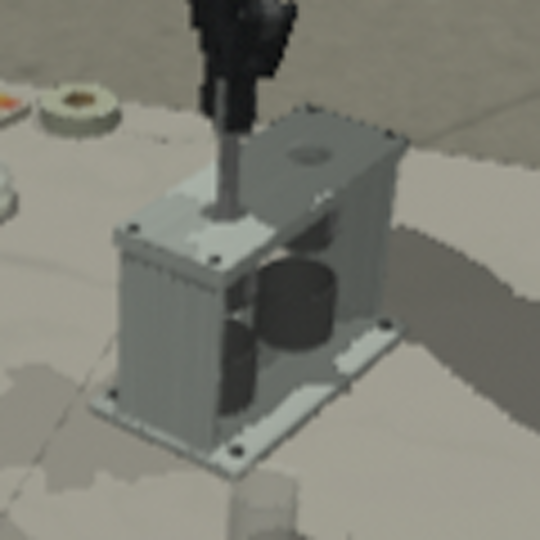

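Call:
{"op": "carry_out", "data": {
  "commands": [
    {"hand": 1, "travel": [0, 0, 0], "turn": 0},
    {"hand": 1, "travel": [0, 0, 0], "turn": 0},
    {"hand": 1, "travel": [0, -0.1, 0], "turn": 0},
    {"hand": 1, "travel": [0, -0.2, 0], "turn": 0},
    {"hand": 1, "travel": [0, -0.2, 0], "turn": 0},
    {"hand": 1, "travel": [0, -0.2, 0], "turn": 0},
    {"hand": 1, "travel": [0, -0.15, 0], "turn": 0},
    {"hand": 1, "travel": [0, -0.07, 0], "turn": 0},
    {"hand": 1, "travel": [-0.15, 0, -0.055], "turn": 0},
    {"hand": 1, "travel": [-0.3, 0, -0.11], "turn": 0},
    {"hand": 1, "travel": [-0.4, 0, -0.145], "turn": 0},
    {"hand": 1, "travel": [-0.4, 0, -0.145], "turn": 0},
    {"hand": 1, "travel": [-0.4, 0, -0.145], "turn": 0},
    {"hand": 1, "travel": [-0.35, 0, -0.125], "turn": 0},
    {"hand": 1, "travel": [-0.25, 0, -0.09], "turn": 0},
    {"hand": 1, "travel": [-0.15, 0, -0.055], "turn": 0},
    {"hand": 1, "travel": [0, 0, 0], "turn": 0},
    {"hand": 1, "travel": [0, 0, 0], "turn": 0},
    {"hand": 1, "travel": [0, 0, 0], "turn": 0}
  ]
}}

```text
clock: 11.7
ee_pos: [517.1, 186.1, 286.9]
orientation: [-0.961, 1.533, -1.534]
ft_force: [0.1, 0.0, -0.9]
gripper_width: 18.3
```

Run:
```python
from h import *
s=observe();print(s['clock'],s['ee_pos'],s['ft_force'],s['gripper_width'])
p,d=snap('wrist','w7')
z=np.load('pics/w7.npz');P=cloud('wrist',d,s);R=Ro.from_rotvec(z['o']).as_matrix()
Q=P[190:270,270:312]
m=(Q[...,2]>150)&(Q[...,2]<250)
q=(Q[m]-z['pos'])@R; zz=Q[m][:,2]
for lo in range(155,250,15):
    k=(zz>=lo)&(zz<lo+15)
    if k.sum()>3: print(lo,k.sum(),q[k].min(0).round(1),q[k].max(0).round(1))
c=p[150:280,220:370];cv2.imwrite('pics/c7.png',cv2.resize(cv2.convertScaleAbs(c,alpha=1.6),None,fx=4.5,fy=4.5,interpolation=2))
# hole centre at z=42 projected
cp=camera_params('wrist');H=np.array(cp['hand_eye']);K=np.array(cp['intrinsics'])
C=R@H[:3,3]+z['pos']
def bk(u,v,zp):
    r=R@H[:3,:3]@np.linalg.inv(K)@np.array([u,v,1.]);return C+r*(zp-C[2])/r[2]
def pr(X):
    t=R.T@(np.array(X)-z['pos']);c=H[:3,:3].T@(t-H[:3,3]);c=K@c;return c[:2]/c[2]
h=pr([516,186,42]);print(h, (h-[220,150])*4.5)
```

```text
11.7 [517.05649718 186.07083459 286.90460173] [ 0.11753674  0.01408408 -0.86046162] 18.330430646766946
170 50 [ -3.7 102.   -5.2] [  0.9 110.2   6. ]
185 103 [-3.8 87.  -5.6] [  2.5 101.6   6.3]
200 129 [-4.  72.  -5.4] [ 2.2 86.9  6.3]
215 148 [-4.  57.  -5.6] [ 2.4 71.9  6.4]
230 185 [-4.  41.9 -5.5] [ 2.2 56.7  6.2]
245 73 [-4.1 36.9 -5.5] [ 2.4 41.7  6.4]
[289.24210795 170.6698255 ] [311.58948578  93.01421475]
```

View pics/c7.png

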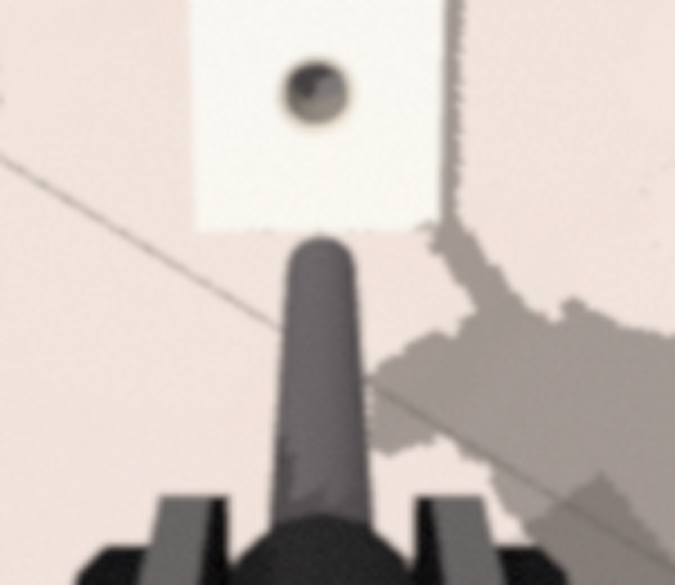

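Call:
{"op": "carry_out", "data": {
  "commands": [
    {"hand": 1, "travel": [-0.017, 0.1, -0.005], "turn": 0},
    {"hand": 1, "travel": [0, 0.2, 0], "turn": 0},
    {"hand": 1, "travel": [0, 0.25, 0], "turn": 0},
    {"hand": 1, "travel": [0, 0.25, 0], "turn": 0},
    {"hand": 1, "travel": [0, 0.2, 0], "turn": 0},
    {"hand": 1, "travel": [0, 0.15, 0], "turn": 0},
    {"hand": 1, "travel": [0, 0.08, 0], "turn": 0},
    {"hand": 1, "travel": [0, 0, 0], "turn": 0},
    {"hand": 1, "travel": [0, 0, 0], "turn": 0}
  ]
}}

```text
clock: 12.65
ee_pos: [517.7, 188.9, 164.3]
orientation: [-0.961, 1.532, -1.532]
ft_force: [-0.5, 1.1, -1.1]
gripper_width: 18.2
```

Run:
```python
from h import *
s=observe();print(s['clock'],s['ee_pos'],s['ft_force'],s['gripper_width'])
p,d=snap('wrist','w8')
c=p[150:280,220:370];cv2.imwrite('pics/c8.png',cv2.resize(cv2.convertScaleAbs(c,alpha=1.6),None,fx=4.5,fy=4.5,interpolation=2))
```

```text
12.65 [517.67965578 188.91792664 164.27181104] [-0.47654102  1.09936678 -1.06018989] 18.205626640314076
```

View pics/c8.png

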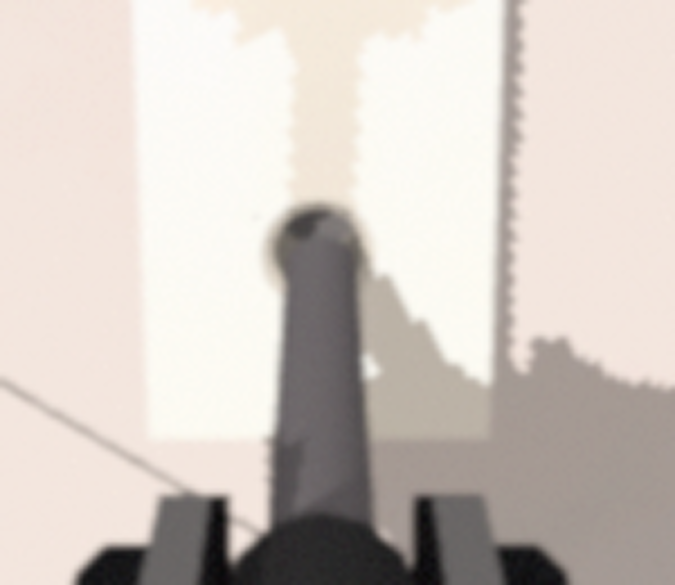

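Call:
{"op": "carry_out", "data": {
  "commands": [
    {"hand": 1, "travel": [0, 0.06, 0], "turn": 0},
    {"hand": 1, "travel": [0, 0.06, 0], "turn": 0},
    {"hand": 1, "travel": [0, 0.04, 0], "turn": 0},
    {"hand": 1, "travel": [0, 0.04, 0], "turn": 0}
  ]
}}

```text
clock: 13.1
ee_pos: [517.2, 189.0, 143.3]
orientation: [-0.962, 1.532, -1.532]
ft_force: [-0.7, 0.4, -1.6]
gripper_width: 18.3
```

Call:
{"op": "carry_out", "data": {
  "commands": [
    {"hand": 1, "travel": [0, 0.05, 0], "turn": 0},
    {"hand": 1, "travel": [0, 0.05, 0], "turn": 0},
    {"hand": 1, "travel": [0, 0.05, 0], "turn": 0},
    {"hand": 1, "travel": [0, 0.03, 0], "turn": 0},
    {"hand": 1, "travel": [0, 0.02, 0], "turn": 0},
    {"hand": 1, "travel": [0, 0.01, 0], "turn": 0},
    {"hand": 1, "travel": [0, 0, 0], "turn": 0}
  ]
}}

```text
clock: 13.8
ee_pos: [517.3, 189.1, 122.8]
orientation: [-0.962, 1.532, -1.532]
ft_force: [0.2, -0.3, -1.4]
gripper_width: 18.1
```

Call:
{"op": "carry_out", "data": {
  "commands": [
    {"hand": 0.5, "travel": [0, 0, 0], "turn": 0},
    {"hand": 0, "travel": [0, 0, 0], "turn": 0},
    {"hand": -0.5, "travel": [0, 0, 0], "turn": 0},
    {"hand": -1, "travel": [0, 0, 0], "turn": 0},
    {"hand": -1, "travel": [0, 0, 0], "turn": 0},
    {"hand": -1, "travel": [0, 0, 0], "turn": 0},
    {"hand": -1, "travel": [0, -0.1, 0], "turn": 0},
    {"hand": -1, "travel": [0, -0.25, 0], "turn": 0},
    {"hand": -1, "travel": [0, -0.3, 0], "turn": 0},
    {"hand": -1, "travel": [0, -0.2, 0], "turn": 0},
    {"hand": -1, "travel": [0, -0.1, 0], "turn": 0},
    {"hand": -1, "travel": [0, 0, 0], "turn": 0},
    {"hand": -1, "travel": [0, 0, 0], "turn": 0}
  ]
}}

```text
clock: 15.1
ee_pos: [517.0, 188.9, 217.2]
orientation: [-0.963, 1.532, -1.532]
ft_force: [-0.4, 0.5, -0.1]
gripper_width: 85.5
```

Run:
```python
from h import *
s=observe();print(s['clock'],s['ee_pos'],s['ft_force'],s['gripper_width'])
p,d=snap('wrist','w9');P=cloud('wrist',d,s)
for lo,hi in ((105,114),(154,166)):
    m=(P[...,2]>lo)&(P[...,2]<hi)&(abs(P[...,0]-536)<70)&(abs(P[...,1]-231)<90)
    nl,lab,st,c=cv2.connectedComponentsWithStats(m.astype(np.uint8))
    for k in range(1,nl):
        if st[k,4]>40:
            Q=P[lab==k];print(lo,st[k],Q.mean(0).round(1),cv2.minEnclosingCircle(Q[:,:2].astype(np.float32)))
hsv=cv2.cvtColor(p,cv2.COLOR_BGR2HSV);m=(hsv[...,0]>45)&(hsv[...,0]<75)&(hsv[...,1]>120)&(P[...,2]>60);Q=P[m];print('green',len(Q),Q.mean(0),Q.max(0))
```

```text
15.1 [516.96853096 188.93908599 217.1693214 ] [-0.42453214  0.48038852 -0.10589213] 85.49054114370699
105 [276  53  30  32 736] [559.3 275.7 109.5] ((559.3326416015625, 275.615234375), 9.908072471618652)
154 [275 217  33  33 807] [517.4 188.  159.2] ((516.9076538085938, 187.1514892578125), 10.149981498718262)
green 1442 [424.50342592 254.48319896  82.82959889] [552.02749261 269.77144179 359.31920833]
```

View pics/w9.png

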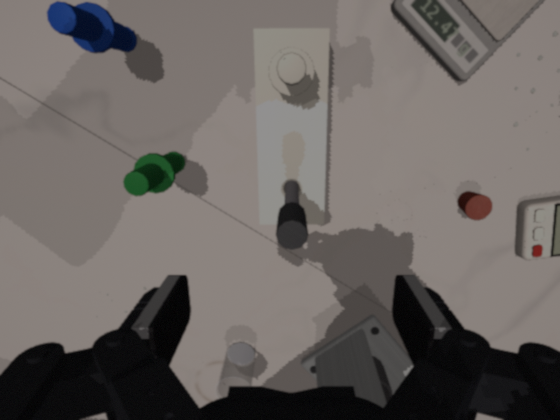

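Call:
{"op": "carry_out", "data": {
  "commands": [
    {"hand": -1, "travel": [-0.2, 0, 0.005], "turn": 0},
    {"hand": -1, "travel": [-0.3, 0, 0], "turn": 0},
    {"hand": -1, "travel": [-0.3, 0, 0], "turn": 0},
    {"hand": -1, "travel": [-0.165, 0, 0], "turn": 0},
    {"hand": -1, "travel": [0, 0.1, 0], "turn": 0},
    {"hand": -1, "travel": [0, 0.25, 0], "turn": 0},
    {"hand": -1, "travel": [0, 0.3, 0], "turn": 0},
    {"hand": -1, "travel": [0, 0.25, 0], "turn": 0},
    {"hand": -1, "travel": [0, 0.15, 0], "turn": 0},
    {"hand": -1, "travel": [0, 0.1, 0], "turn": 0},
    {"hand": -1, "travel": [0, 0, 0], "turn": 0},
    {"hand": -1, "travel": [0, 0, 0], "turn": 0}
  ]
}}

```text
clock: 16.35
ee_pos: [559.7, 275.4, 102.9]
orientation: [-0.962, 1.532, -1.532]
ft_force: [0.9, -0.3, 0.4]
gripper_width: 85.3
```

Run:
```python
from h import *
s=observe();print(s['clock'],s['ee_pos'],s['ft_force'],s['gripper_width'])
p,d=snap('wrist','w10')
```

```text
16.35 [559.70004622 275.36226833 102.91044345] [ 0.92680685 -0.27467868  0.41809225] 85.25381551343929
```

View pics/w10.png

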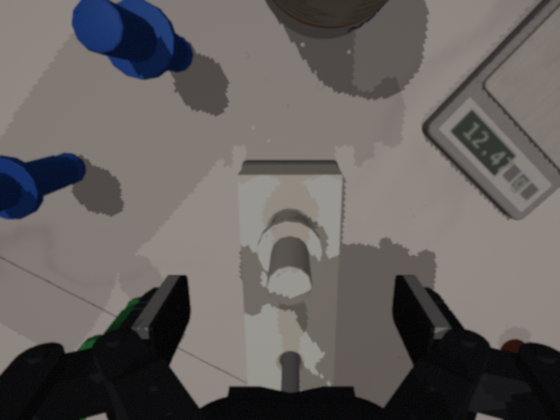

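Run:
```python
from h import *
z=np.load('pics/w10.npz');s=dict(ee_pos=z['pos'],orientation=z['o']);P=cloud('wrist',z['d'],s)
for v in (0,5,10,15,20):print(P[v,330].round(0),P[v,300].round(0))
z=np.load('pics/top0.npz');P=cloud('top',z['d']);print(P[158,120],P[165,130],P[180,145])
```

```text
[623. 371.  96.] [614. 378.  83.]
[624. 371.  88.] [614. 378.  76.]
[624. 370.  79.] [615. 378.  66.]
[625. 370.  71.] [615. 378.  55.]
[626. 369.  59.] [615. 378.  45.]
[639.30804498 398.53392391 169.2288244 ] [625.25950184 380.88736354 160.70095846] [616.86154431 375.97231157  76.96061404]
```

Call:
{"op": "carry_out", "data": {
  "commands": [
    {"hand": -1, "travel": [0, 0.12, 0], "turn": 0},
    {"hand": -1, "travel": [0, 0.11, 0], "turn": 0},
    {"hand": -1, "travel": [0, 0, 0], "turn": 0},
    {"hand": 0.2, "travel": [0, 0, 0], "turn": 0},
    {"hand": 0.4, "travel": [0, 0, 0], "turn": 0},
    {"hand": 0.6, "travel": [0, 0, 0], "turn": 0},
    {"hand": 1, "travel": [0, 0, 0], "turn": 0},
    {"hand": 1, "travel": [0, 0, 0], "turn": 0},
    {"hand": 1, "travel": [0, 0, 0], "turn": 0},
    {"hand": 1, "travel": [0, 0, 0], "turn": 0}
  ]
}}

```text
clock: 17.4
ee_pos: [560.1, 276.0, 80.4]
orientation: [-0.961, 1.532, -1.532]
ft_force: [-0.3, 0.1, 3.7]
gripper_width: 17.8
```

Run:
```python
from h import *
s=observe();print(s['clock'],s['ee_pos'],s['ft_force'],s['gripper_width'])
p,d=snap('wrist','w11')
```

```text
17.4 [560.11686578 275.99345774  80.4069662 ] [-0.32738516  0.10420742  3.74459442] 17.77870144917199
```

View pics/w11.png

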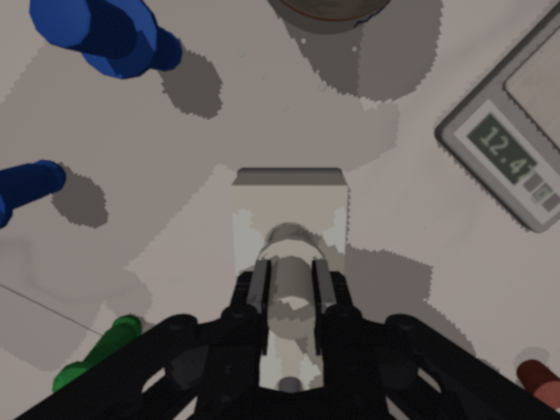

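Call:
{"op": "carry_out", "data": {
  "commands": [
    {"hand": 1, "travel": [0, -0.1, 0], "turn": 0},
    {"hand": 1, "travel": [0, -0.2, 0], "turn": 0},
    {"hand": 1, "travel": [0, -0.3, 0], "turn": 0},
    {"hand": 1, "travel": [0, -0.4, 0], "turn": 0},
    {"hand": 1, "travel": [0, -0.4, 0], "turn": 0},
    {"hand": 1, "travel": [0, -0.3, 0], "turn": 0},
    {"hand": 1, "travel": [0, -0.1, 0], "turn": 0},
    {"hand": 1, "travel": [0.2, 0, 0.05], "turn": 0},
    {"hand": 1, "travel": [0.4, 0, 0.1], "turn": 0},
    {"hand": 1, "travel": [0.4, 0, 0.1], "turn": 0},
    {"hand": 1, "travel": [0.4, 0, 0.1], "turn": 0},
    {"hand": 1, "travel": [0.4, 0, 0.1], "turn": 0},
    {"hand": 1, "travel": [0.4, 0, 0.1], "turn": 0},
    {"hand": 1, "travel": [0.4, 0, 0.1], "turn": 0},
    {"hand": 1, "travel": [0.4, 0, 0.1], "turn": 0},
    {"hand": 1, "travel": [0.29, 0, 0.09], "turn": 0},
    {"hand": 1, "travel": [0.1, 0, 0.03], "turn": 0},
    {"hand": 1, "travel": [0, 0, 0], "turn": 0},
    {"hand": 1, "travel": [0, 0, 0], "turn": 0},
    {"hand": 1, "travel": [0, 0, 0], "turn": 0}
  ]
}}

```text
clock: 19.45
ee_pos: [490.9, -66.1, 259.4]
orientation: [-0.963, 1.532, -1.53]
ft_force: [-0.0, -0.5, -0.0]
gripper_width: 18.2
```

```bash
cat > m.py <<'E'
from h import *
def meas(fn):
    s=observe();print(s['clock'],s['ee_pos'],s['ft_force'],s['gripper_width'])
    p,d=snap('wrist',fn);P=cloud('wrist',d,s);R=Ro.from_rotvec(s['orientation']).as_matrix()
    q=(P-s['ee_pos'])@R
    for lo in range(2,76,4):
        k=(q[...,1]>=lo)&(q[...,1]<lo+4)&(abs(q[...,0])<25)&(abs(q[...,2])<20)
        if k.sum()>3: Q=q[k];print(lo,k.sum(),Q.min(0).round(1),Q.max(0).round(1))
    cp=camera_params('wrist');H=np.array(cp['hand_eye']);K=np.array(cp['intrinsics'])
    def pr(X):
        c=H[:3,:3].T@(np.array(X)-H[:3,3]);c=K@c;return c[:2]/c[2]
    return s,p,d,P,R,pr
E
python3 - <<'E'
from m import *
s,p,d,P,R,pr=meas('w12')
c=p[130:280,210:380];cv2.imwrite('pics/c12.png',cv2.resize(cv2.convertScaleAbs(c,alpha=1.6),None,fx=4,fy=4,interpolation=2))
E
```

```text
19.45 [490.92882503 -66.13850841 259.41584464] [-0.03590125 -0.46105686 -0.04091861] 18.23839488834072
2 194 [-17.    2.  -13.7] [-2.9  6.  12.7]
6 1047 [-17.3   6.  -15.4] [-1.8 10.  16.2]
10 96 [-17.1  10.  -16.1] [-4.8 13.1 15.9]
26 24 [-10.8  27.   -5.6] [-9.1 29.9  5.4]
30 74 [-10.9  30.   -7.9] [-6.3 34.   8.3]
34 95 [-10.9  34.   -9.2] [-5.  38.   9.5]
38 85 [-10.8  38.1  -9.9] [-2.5 42.  10.3]
42 87 [-11.   42.  -10.2] [-2.  45.9 10.5]
46 80 [-10.7  46.  -10.8] [ 0.1 49.8 10.6]
50 55 [-10.7  50.1 -10.5] [-0.4 53.2 10.8]
58 125 [-10.6  58.5  -9.8] [-0.1 62.  10.7]
62 82 [-10.7  62.  -10.5] [ 1.2 65.8 10.8]
```

View pics/c12.png

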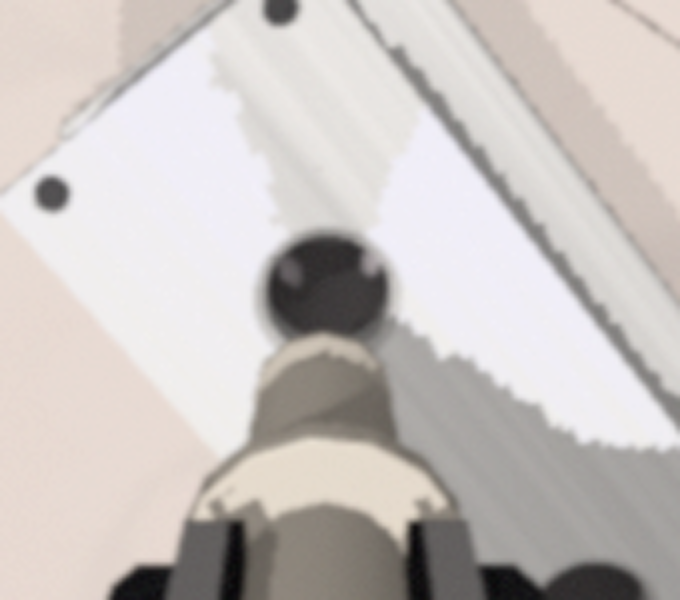

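```bash
cat > hole.py <<'E'
from h import *
from scipy.optimize import least_squares
def hole(fn,zp=140,guess=(491,-67.9)):
    z=np.load(f'pics/{fn}.npz');R=Ro.from_rotvec(z['o']).as_matrix();cp=camera_params('wrist');H=np.array(cp['hand_eye']);K=np.array(cp['intrinsics'])
    C=R@H[:3,3]+z['pos']
    P=cloud('wrist',z['d'],dict(ee_pos=z['pos'],orientation=z['o']))
    def bk(u,v):
        r=R@H[:3,:3]@np.linalg.inv(K)@np.array([u,v,1.]);return (C+r*(zp-C[2])/r[2])[:2]
    c=H[:3,:3].T@(R.T@(np.r_[guess,zp]-z['pos'])-H[:3,3]);c=K@c;c=c[:2]/c[2]
    g=cv2.cvtColor(z['p'],cv2.COLOR_BGR2GRAY).astype(np.float32)
    pts=[]
    for a in np.radians(np.arange(190,351,4)):  # upper arc of image
        rr=np.arange(8,26,.25);x=(c[0]+rr*np.cos(a)).astype(np.float32);y=(c[1]+rr*np.sin(a)).astype(np.float32)
        v=cv2.remap(g,x[None],y[None],1)[0];G=np.convolve(np.diff(v),np.ones(7)/7,'same')
        k=G[4:-4].argmax()+4; pts.append(bk(x[k],y[k]))
    pts=np.array(pts)
    f=least_squares(lambda q:np.hypot(*(pts-q[:2]).T)-q[2],[*guess,12.5],loss='soft_l1',f_scale=.3)
    f2=least_squares(lambda q:np.hypot(*(pts-q[:2]).T)-12.7,guess,loss='soft_l1',f_scale=.3)
    print(fn,'free',f.x.round(2),'fixed',f2.x.round(2),'tool off of hole from TCP',(R.T@(np.r_[f.x[:2],0]-np.r_[z['pos'][:2],0])).round(2),(R.T@(np.r_[f2.x[:2],0]-np.r_[z['pos'][:2],0])).round(2))
E
python3 -c "
from hole import *
hole('w12')"
```

```text
w12 free [491.67 -66.76  11.9 ] fixed [491.17 -67.6 ] tool off of hole from TCP [ 0.25 -0.    0.94] [ 1.22 -0.    0.85]
```

Call:
{"op": "carry_out", "data": {
  "commands": [
    {"hand": 1, "travel": [0.006, 0.1, 0.007], "turn": 0},
    {"hand": 1, "travel": [0, 0.15, 0], "turn": 0},
    {"hand": 1, "travel": [0, 0.1, 0], "turn": 0},
    {"hand": 1, "travel": [0, 0.05, 0], "turn": 0},
    {"hand": 1, "travel": [0, 0, 0], "turn": 0},
    {"hand": 1, "travel": [0, 0, 0], "turn": 0},
    {"hand": 1, "travel": [0, 0, 0], "turn": 0}
  ]
}}

```text
clock: 20.2
ee_pos: [491.6, -68.2, 220.4]
orientation: [-0.961, 1.531, -1.532]
ft_force: [0.9, 0.5, -1.3]
gripper_width: 18.1
```

Run:
```python
from m import *
from hole import hole
s,p,d,P,R,pr=meas('w13')
hole('w13')
c=p[150:300,210:380];cv2.imwrite('pics/c13.png',cv2.resize(cv2.convertScaleAbs(c,alpha=1.6),None,fx=4,fy=4,interpolation=2))
```

```text
20.2 [491.62589938 -68.2455977  220.41457391] [ 0.87752053  0.46366993 -1.26672515] 18.118415417788878
2 196 [-16.6   2.  -13.2] [-2.3  6.  16. ]
6 1045 [-17.6   6.  -15.4] [-1.9 10.  16.2]
10 97 [-17.1  10.  -16.1] [-4.8 13.  16. ]
26 27 [-10.7  28.   -6.2] [-8.5 30.   5.4]
30 74 [-10.9  30.1  -7.9] [-6.4 34.   8.2]
34 87 [-10.5  34.2  -9.2] [-5.1 38.   9.5]
38 87 [-10.8  38.   -9.9] [-2.9 41.9 10.3]
42 84 [-10.9  42.1 -10.2] [-1.8 45.9 10.5]
46 83 [-10.8  46.1 -10.9] [ 0.2 50.  10.6]
50 55 [-10.8  50.  -10.5] [-0.7 53.5 10.8]
58 123 [-10.7  58.1 -10.4] [-0.2 62.   9.4]
62 85 [-10.3  62.  -10.5] [ 0.8 65.5 10.8]
w13 free [491.78 -66.63  11.94] fixed [491.24 -67.35] tool off of hole from TCP [-1.52 -0.   -0.56] [-0.64 -0.   -0.74]
```

View pics/c13.png

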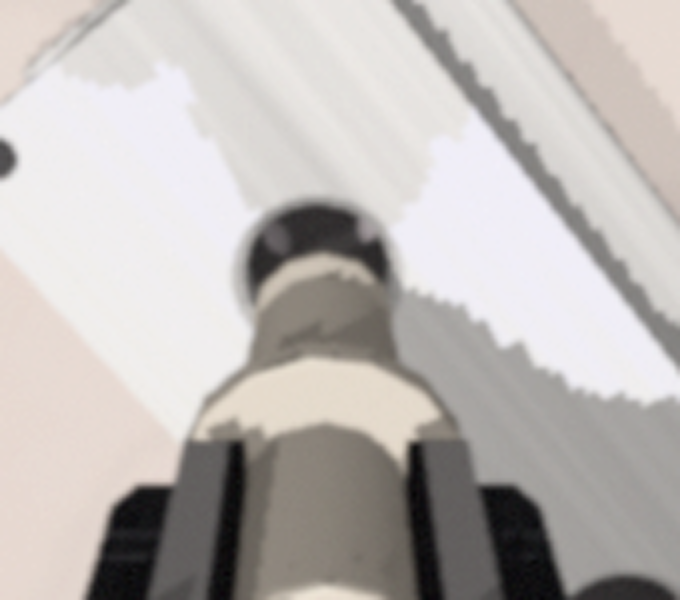

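Call:
{"op": "carry_out", "data": {
  "commands": [
    {"hand": 1, "travel": [-0.007, 0, -0.007], "turn": 0},
    {"hand": 1, "travel": [0, 0.04, 0], "turn": 0},
    {"hand": 1, "travel": [0, 0.02, 0], "turn": 0},
    {"hand": 1, "travel": [0, 0, 0], "turn": 0},
    {"hand": 1, "travel": [0, 0, 0], "turn": 0},
    {"hand": 1, "travel": [0, 0, 0], "turn": 0}
  ]
}}

```text
clock: 20.85
ee_pos: [490.9, -67.3, 213.8]
orientation: [-0.962, 1.532, -1.532]
ft_force: [-0.8, 0.5, -0.7]
gripper_width: 17.8
```

Run:
```python
from m import *
from hole import hole
s=observe();print(s['clock'],s['ee_pos'],s['ft_force'])
p,d=snap('wrist','w14')
hole('w14')
c=p[150:300,210:380];cv2.imwrite('pics/c14.png',cv2.resize(cv2.convertScaleAbs(c,alpha=1.6),None,fx=4,fy=4,interpolation=2))
```

```text
20.85 [490.9001639  -67.28040799 213.83526776] [-0.84711038  0.49063772 -0.69284158]
w14 free [491.66 -66.56  11.92] fixed [491.08 -67.28] tool off of hole from TCP [-0.98  0.    0.37] [-0.08  0.    0.16]
```

View pics/c14.png

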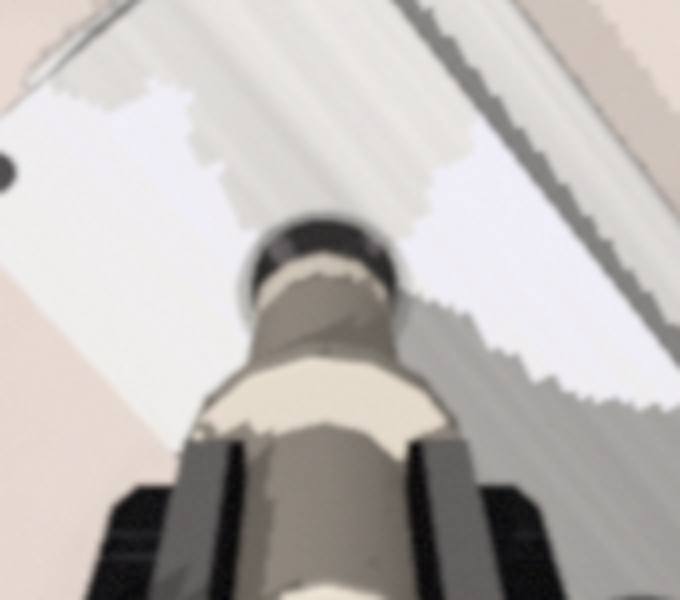

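Call:
{"op": "carry_out", "data": {
  "commands": [
    {"hand": 1, "travel": [-0.004, 0.03, 0], "turn": 0},
    {"hand": 1, "travel": [0, 0.03, 0], "turn": 0},
    {"hand": 1, "travel": [0, 0.03, 0], "turn": 0},
    {"hand": 1, "travel": [0, 0.02, 0], "turn": 0}
  ]
}}

```text
clock: 21.3
ee_pos: [490.8, -66.9, 202.3]
orientation: [-0.963, 1.533, -1.532]
ft_force: [0.7, -0.4, -0.3]
gripper_width: 17.7
```

Run:
```python
from h import *
s=observe();print(s['clock'],s['ee_pos'],s['ft_force'],s['torque'])
```

```text
21.3 [490.79541344 -66.86724889 202.3023912 ] [ 0.65537453 -0.44797584 -0.34269195] [-0.00156584  0.00305565 -0.05593911]
```

Call:
{"op": "carry_out", "data": {
  "commands": [
    {"hand": 1, "travel": [0, 0.03, 0], "turn": 0},
    {"hand": 1, "travel": [0, 0.04, 0], "turn": 0},
    {"hand": 1, "travel": [0, 0.04, 0], "turn": 0},
    {"hand": 1, "travel": [0, 0.04, 0], "turn": 0},
    {"hand": 1, "travel": [0, 0.04, 0], "turn": 0},
    {"hand": 1, "travel": [0, 0.04, 0], "turn": 0},
    {"hand": 1, "travel": [0, 0, 0], "turn": 0}
  ]
}}

```text
clock: 22.0
ee_pos: [490.6, -66.9, 179.1]
orientation: [-0.963, 1.533, -1.532]
ft_force: [0.5, 0.0, 0.3]
gripper_width: 17.4
```

Run:
```python
from h import *
s=observe();print(s['clock'],s['ee_pos'],s['ft_force'],s['torque'])
snap('wrist','w15')
```

```text
22.0 [490.55516294 -66.85768024 179.07374854] [0.54775493 0.0066897  0.2567968 ] [-0.05829954  0.04522574 -0.06391835]
```

View pics/w15.png

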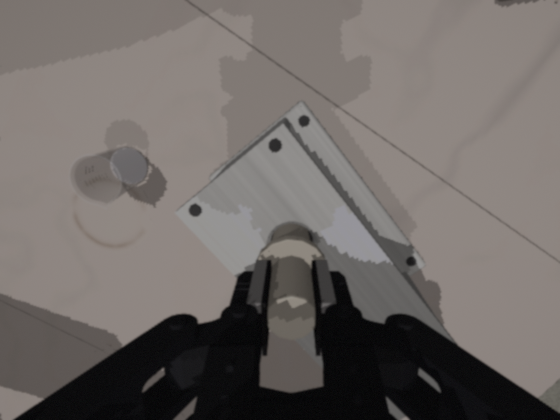

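Call:
{"op": "carry_out", "data": {
  "commands": [
    {"hand": 1, "travel": [0, 0.04, 0], "turn": 0},
    {"hand": 1, "travel": [0, 0.04, 0], "turn": 0},
    {"hand": 1, "travel": [0, 0.03, 0], "turn": 0},
    {"hand": 1, "travel": [0, 0.03, 0], "turn": 0},
    {"hand": 1, "travel": [0, 0.03, 0], "turn": 0},
    {"hand": 1, "travel": [0, 0.03, 0], "turn": 0}
  ]
}}

```text
clock: 22.65
ee_pos: [491.7, -67.0, 161.5]
orientation: [-0.96, 1.53, -1.533]
ft_force: [-1.9, 1.9, 6.0]
gripper_width: 17.8
```

Call:
{"op": "carry_out", "data": {
  "commands": [
    {"hand": 1, "travel": [0, 0.03, 0], "turn": 0},
    {"hand": 1, "travel": [0, 0.03, 0], "turn": 0},
    {"hand": 1, "travel": [0, 0.02, 0], "turn": 0},
    {"hand": 1, "travel": [0, 0, 0], "turn": 0}
  ]
}}

```text
clock: 23.05
ee_pos: [491.3, -67.1, 152.4]
orientation: [-0.961, 1.531, -1.533]
ft_force: [-1.3, -0.6, 4.9]
gripper_width: 18.0
```

Run:
```python
from h import *
s=observe();print(s['clock'],s['ee_pos'],s['ft_force'],s['torque'])
```

```text
23.05 [491.27286975 -67.06184102 152.38398367] [-1.31774564 -0.62481142  4.93995505] [-0.11160051  0.32936188  0.02195801]
```

Call:
{"op": "carry_out", "data": {
  "commands": [
    {"hand": 1, "travel": [0, 0.01, 0], "turn": 0},
    {"hand": 1, "travel": [0, 0.01, 0], "turn": 0},
    {"hand": 1, "travel": [0, 0, 0], "turn": 0}
  ]
}}

```text
clock: 23.35
ee_pos: [491.3, -67.1, 152.3]
orientation: [-0.96, 1.53, -1.533]
ft_force: [-6.0, 0.3, 15.2]
gripper_width: 18.0
```

Run:
```python
from h import *
s=observe();print(s['clock'],s['ee_pos'],s['ft_force'],s['torque'])
snap('scene','s16');snap('wrist','w16')
p=cv2.imread('pics/s16.png');cv2.imwrite('pics/c16.png',cv2.resize(p[110:250,270:410],None,fx=4,fy=4,interpolation=2))
```

```text
23.35 [491.29281599 -67.05079794 152.28490454] [-6.01925021  0.2600538  15.19780987] [ 0.08954186  1.2548178  -0.02346056]
```

View pics/c16.png

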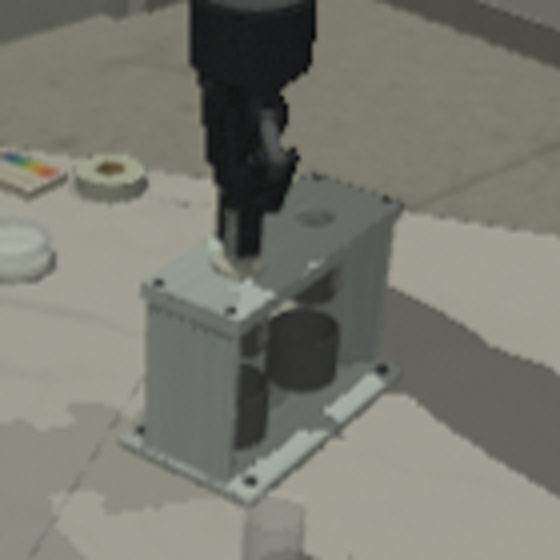

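Call:
{"op": "carry_out", "data": {
  "commands": [
    {"hand": 1, "travel": [0, 0.01, 0], "turn": 0},
    {"hand": 1, "travel": [0, 0.005, 0], "turn": 0},
    {"hand": 1, "travel": [0, 0, 0], "turn": 0}
  ]
}}

```text
clock: 23.75
ee_pos: [491.3, -67.1, 152.2]
orientation: [-0.959, 1.529, -1.534]
ft_force: [-8.5, 1.2, 24.6]
gripper_width: 17.9
```

It's on a hard stop at the seated height. Now I relax the push, release and withdraw.

Call:
{"op": "carry_out", "data": {
  "commands": [
    {"hand": 1, "travel": [0, -0.02, 0], "turn": 0},
    {"hand": 1, "travel": [0, -0.015, 0], "turn": 0},
    {"hand": 0.4, "travel": [0, 0, 0], "turn": 0},
    {"hand": 0, "travel": [0, 0, 0], "turn": 0},
    {"hand": -0.5, "travel": [0, 0, 0], "turn": 0},
    {"hand": -1, "travel": [0, 0, 0], "turn": 0},
    {"hand": -1, "travel": [0, 0, 0], "turn": 0},
    {"hand": -1, "travel": [0, -0.1, 0], "turn": 0},
    {"hand": -1, "travel": [0, -0.3, 0], "turn": 0},
    {"hand": -1, "travel": [0, -0.4, 0], "turn": 0},
    {"hand": -1, "travel": [0, -0.3, 0], "turn": 0},
    {"hand": -1, "travel": [0, -0.1, 0], "turn": 0},
    {"hand": -1, "travel": [0.3, 0, 0], "turn": 0},
    {"hand": -1, "travel": [0.3, 0, 0], "turn": 0},
    {"hand": -1, "travel": [0.2, 0, 0], "turn": 0},
    {"hand": -1, "travel": [0, 0, 0], "turn": 0},
    {"hand": -1, "travel": [0, 0, 0], "turn": 0}
  ]
}}

```text
clock: 25.45
ee_pos: [456.0, -139.0, 271.5]
orientation: [-0.961, 1.534, -1.532]
ft_force: [-0.2, -1.0, 0.1]
gripper_width: 85.5
```

Run:
```python
from h import *
s=observe();print(s['clock'],s['ee_pos'],s['ft_force'],s['gripper_width'])
p,d=snap('wrist','w17');P=cloud('wrist',d,s)
near=(abs(P[...,0]-491)<30)&(abs(P[...,1]+67)<30)
for lo,hi in((135,142.5),(143.5,149),(178,186)):
    m=near&(P[...,2]>lo)&(P[...,2]<hi);Q=P[m];print(lo,len(Q),Q.mean(0).round(1),cv2.minEnclosingCircle(Q[:,:2].astype(np.float32)) if len(Q) else '')
pt,dt=snap('top','t17');T=cloud('top',dt)
q=T[180:250,165:265].reshape(-1,3);k=q[(q[:,2]>135)];print('rod',len(k),k.mean(0),k.max(0))
print('beak',T[278,315],'stop',T[156,270])
snap('scene','s17')
```

```text
25.45 [ 456.02055392 -138.98864358  271.4704075 ] [-0.2397707  -1.02278558  0.13664661] 85.47454702911361
135 5030 [491.5 -65.6 139.7] ((490.9351806640625, -66.9328842163086), 41.95713806152344)
143.5 1056 [491.3 -67.3 146. ] ((491.194580078125, -67.71192932128906), 17.459428787231445)
178 798 [491.4 -67.4 181.9] ((491.2254943847656, -67.48526000976562), 9.935768127441406)
rod 125 [468.36548808 166.1175968  351.84761476] [524.38314987 196.24348543 968.67014992]
beak [364.03373173   2.99787267   1.70534303] stop [666.95342913  83.7342921   29.13279659]
```

View pics/w17.png

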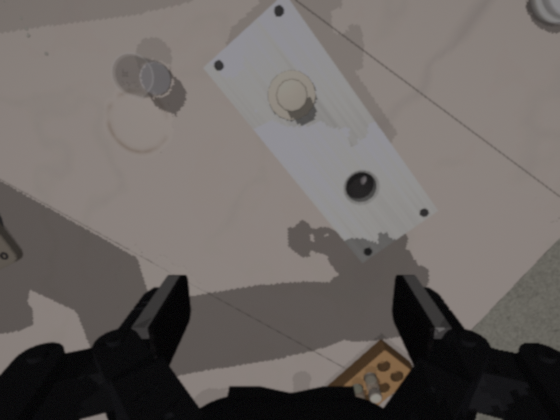

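View pics/s17.png

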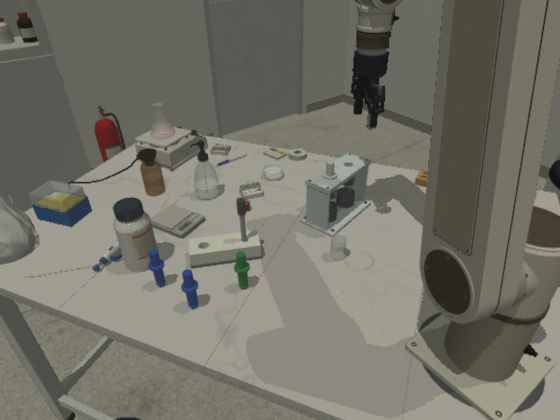

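The collar top is at z = 146.0 and the head top at 181.9 (146 and 182 expected), and the two centres agree within 0.3 mm. The rod is standing in the dock, and the beaker and stopper have not moved.

```bash
python3 -c "
from bench import hand_in
print(hand_in())"
```

```text
the job is handed in; nothing more can be done
None
```

The job is finished and handed in after about 25.5 s, well inside the 66 s limit.

- **Plug:** I first saw it in the wrist camera, in the socket nearer the dock (about x 491, y −68 mm). The rod then met resistance (14.5 N) about 27 mm down. I did not probe the other socket with the rod, because the camera showed its bore open down to the cup. I pushed the plug through to about 56 mm. The force fell to zero, and the bore looked clear afterwards. I never saw the plug in the cup directly.
- **Rod:** it went back into its dock hole without touching the sides. Its head top then measured 159.2 mm, against 159.5 mm before I took it.
- **Cartridge:** I pressed it in until it reached a hard stop at the seated height, at about 25 N. The collar top measured 146.0 mm and the head top 181.9 mm (146 and 182 mm expected). Collar and head centres agreed within 0.3 mm, so it stands upright.
- **Surroundings:** the beaker and stopper have not moved, and the gripper is open and clear of everything.

One check failed: the last top-camera height reading of the rod was spoiled by stray depth points. For the rod's final position I relied on the scene picture and the earlier wrist measurement. The socket position readings varied by about 1 mm from picture to picture, which was within the clearance.

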